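Empty the scoop, then run the board out over the sink and hold it

TASK

Get the chopping board ready over the sink for peeling: pick the steel scoop up off the board, tip the three carrot tops out of it into the steel pot standing in the sink, and set the empty scoop down flat on the counter, clear of the board. Then slide the board - without lifting it off the counter - out over the sink until its round scrap hole stands squarely above the pot's mouth; by then most of it hangs over the sink and would tip in, so finish with the gripper holding it level at the handle end, and do not let go. Keep the pot where it stands and leave the other things on the counter alone.

Things in the scene. Friction and masses are not known exactly. Their poses are not given: they have to be found in the camera images.
- board: Pale wooden chopping board, 320 (its y) x 180 (its x) x 16 mm, left of the sink, outer (-y) end resting on the sink's rim, handle at +y, round hole near the outer end. Origin: centre of the 320 x 180 part at counter height; underside 4 mm, top 20 mm above it. z up. Mass 0.5 to 0.8 kg, centre of mass about 20 mm from the origin towards the handle
- board_hole (a point): Centre of the board's scrap hole at the level of the board's top; at (0, -110, 20) mm in the board's frame; axes as the board's
- board_handle (a point): Middle of the handle tongue where it is gripped, half way up its thickness (12 mm above the counter); at (0, 200, 12) mm in the board's frame; the tongue is 46 mm wide across its x, with 4 mm free below it
- board_foot (a point): Middle of the 4 mm high rubber bar under the handle that stands on the counter, so that the board lies level across the sink's 4 mm high rim; at (0, 220, 0) mm in the board's frame
- sink_edge (a point): Point on the inner edge of the sink's left rim, fixed. The rim is a raised band, 4 mm high, 26 mm wide, from here to +y; the edge runs along world x, the basin lies to its -y (460 mm) and is 185 mm deep. The board tips once its centre of mass is past this edge. The front rim's inner edge is at x = 0.55, the counter in front of it is clear from x = 0.39 to 0.52
- scoop: Steel food scoop on the board: tray 120 (its x) x 130 mm (its y), floor 3 mm, side walls falling from 30 mm at the back to 6 mm at the open front lip (-y). Dark wooden handle to +y, 20 mm wide, 22 mm high, its underside 11 mm above the scoop's, from 80 to 185 mm from the origin. Origin: centre of the tray's underside. z up. 0.16 kg empty
- scoop_lip (a point): Middle of the scoop's open front lip, on the floor; at (0, -65, 3) mm in the scoop's frame
- scoop_grip (a point): Point on the middle of the handle's section, near the tray, where it balances best in the grip; at (0, 108, 22) mm in the scoop's frame; fingers close along the scoop's x
- pot: Straight-sided open steel pot standing on the floor of the sink, 168 mm across its flared rim, 152 mm across its wall, 135 mm high, wall 4 mm. Origin: centre of its underside
- pot_mouth (a point): Centre of the pot's mouth at rim height, about 50 mm below the counter
- carrot_1: Carrot top (cut-off crown with short green stalks), 30 mm across, 28 mm high without the stalks, 14 g; starts standing on its cut face in the scoop. Origin: centre of the cut face
- carrot_2: Second carrot top, alike
- carrot_3: Third carrot top, alike
- carrot_1_mid (a point): Middle of the first carrot top, 14 mm above its cut face
- carrot_2_mid (a point): Middle of the second carrot top
- carrot_3_mid (a point): Middle of the third carrot top
- onion: Bystander: red onion, about 78 mm, on the front of the counter left of the sink. Origin: centre of its underside
- garlic: Bystander: garlic bulb, 60 mm, on the front of the counter left of the onion. Origin: centre of its underside
- peeler_1: Bystander: peeler, 170 x 25 x 18 mm, at the front of the counter on the left
There are look-alikes about, which are no part of the job. Leave any purple or yellow look-alike of the carrot_3 alone.

How it is judged:
By the outcome, as a careful person would: the job done as asked, in the order asked, and still so for the second after the job is handed in, while the arm keeps its last pose, push and grip.
It also fails if it takes over 67 s, if anything falls off the work surface, if the arm or the gripper's body presses on something with over 40 N, if the wrist force passes 120 N, or if a joint passes its speed limit or range.

ROBOT

A 6-joint arm with a two-finger parallel gripper is mounted at the origin on a cart in front of the work surface, level with it; the furniture and walls round the work are solid. World frame = base frame: x ahead of the robot, y to its left, z up, the work surface at z = 0. Lengths are in mm, angles in rad, forces in N, time in s.
With the tool pointing down it reaches from about 350 to 775 mm from the base axis. Payload 7.3 kg.
Tool frame: the origin (TCP) lies midway between the tips of the shut fingers; the grasp point (between the pads) lies 19 mm behind it; z points along the fingers, y is the line along which they close (so a half turn about z gives the same grasp; the last joint's range is limited). The gripper opens to 92 mm and grips with 3 to 60 N. Pads are 19 mm wide; open, the fingers measure 130 mm over their backs; the gripper's body (75 mm by 190 mm) begins 47 mm behind the grasp point.
Start: joints at [0.991, 0.342, 1.524, -0, 1.275, -0.146], TCP at [220.658, 476.398, 226.741] pointing down, gripper open.
Joint ranges: [-2.53, 2.53], [-0.77, 2.02], [0.04, 2.7], [-1, 4.14], [0.28, 2.66], [-3.11, 3.11]. Speed limits (rad/s): [2.57, 2.57, 3.14, 3.14, 3.14, 3.14].

INTERFACE

Orientations are given as [roll, pitch, yaw] about the fixed x, y, z axes, in that order (R = Rz(yaw) Ry(pitch) Rx(roll)).
In Python, from plant import bot gives the robot as it stands. The module is installed in compiled form; this text tells all that it offers.
- The arm moves only by the shell command python3 -m crank 'ROWS' [OPENING]. ROWS is JSON, a list of rows, each a list of 6 numbers: the shift along the tool's x, y, z in m, then the turn, a rotation vector about the tool's x, y, z in rad. In form: [[dx, dy, dz, wx, wy, wz], ...]. A call has 1 to 5 rows; each row shifts and turns the commanded pose from where the row before left it, along the tool's axes as they then stand; what a row does not reach is not made up. A row lasts 1/8 s, in which the tool goes at most 62.5 mm and 10.7 degrees, less where a joint would pass 70% of its speed; a pose out of reach is approached as far as the arm can. A call is refused whole if a number of a shift passes 0.0625 or a number of a turn 0.188, either way. A call with a gripper value outside its range is refused whole. OPENING is the opening in per cent of the stroke, from 0 (shut) to 100 (fully open), set as the call begins (- or left out, the last holds). The fingers move at their own pace and stop on an object; the grip force is fixed at half the most. Time passes only in rows, so rows that do not move let the fingers close. It gives the time, the measured TCP pose, the force, the opening and the grip force at its end, in the units of the state.
- bot.get_obs(): the state, without advancing time (a new reading comes with each control period).
- bot.capture(name): name is "scene" or "top" or "wrist"; returns a dict with "color" (384x512x3 uint8, blue, green, red), "fov_y" (degrees; the focal length in pixels is half the picture's height over the tangent of half this angle, whatever the lens; pixels are square), "cx", "cy" (the principal point, pixels), "k1" (the pictures are not rectified: a ray, as slopes to the right and down, at radius r is drawn at 1 + k1 r^2 times it, then the intrinsics apply), "extrinsics" (4x4, takes a point from world to camera coordinates); the wrist camera has in their place "tool_from_camera" (4x4, takes a point from camera to tool coordinates, whose origin is the TCP and whose axes are the flange's). Camera axes: x right, y up, looking along -z (the intrinsics and any distortion apply to the point x, -y, -z); pixel columns grow to the right and rows downward; lengths in mm; the calibration is good to about 2 mm. A picture is of the moment at which its call begins: read the wrist's pose just before it. There is no depth.
- bot.close_job(): hands the job in; it is judged then, once.
The state is a dict: "time": time; "joint_positions": joint angles; "dq": joint speeds; "tau": joint torques, N m; "tool_pos": TCP position; "tcp_rot": TCP orientation; "contact_force": force on the tool from outside, world axes, zero at the start; "moment": the same for the moment, N m; "grip_width": finger opening in mm; "finger_force": force on a finger pad.
Only numpy, scipy, OpenCV 4.12 (cv2) and the standard library are available. Lean on these libraries where they do the work, as an engineer would, in place of code of your own. Each camera call takes 0.05 s, during which the arm holds its last target. There are 200 camera calls.

## Working session

There is one attempt and no reset: what is moved stays moved. The work goes in short steps, Python scripts to look and compute and a shell command to move; the robot and the scene stay as the last step left them, time stands still between calls to the robot, and variables do not carry over. Pictures are saved under pics/ and viewed, at most 13 in all, crops included, and the job is handed in when it is done.

```bash
mkdir -p pics
cat > h.py <<'E'
import numpy as np, cv2, json
from plant import bot
from scipy.spatial.transform import Rotation as R
def save(name,fn):
    o=bot.get_obs(); c=bot.capture(name); cv2.imwrite(f'pics/{fn}.png',c['color'])
    d={k:(np.array(v).tolist() if not np.isscalar(v) else float(v)) for k,v in c.items() if k!='color'}
    d['tp']=list(map(float,o['tool_pos'])); d['tr']=list(map(float,o['tcp_rot'])); json.dump(d,open(f'pics/{fn}.json','w')); return c
def cam(fn):
    d=json.load(open(f'pics/{fn}.json'))
    if 'extrinsics' in d: M=np.linalg.inv(np.array(d['extrinsics']))
    else:
        T=np.eye(4);T[:3,:3]=R.from_euler('xyz',d['tr']).as_matrix();T[:3,3]=d['tp'];M=T@np.array(d['tool_from_camera'])
    return d,M,192/np.tan(np.radians(d['fov_y'])/2)
def px2w(fn,u,v,z):
    d,M,f=cam(fn)
    p=np.array([(u-d['cx'])/f,(v-d['cy'])/f]);s=p.copy()
    for _ in range(30): s=p/(1+d['k1']*(s@s))
    r=M[:3,:3]@np.array([s[0],-s[1],-1]);o=M[:3,3]
    return o+r*(z-o[2])/r[2]
def w2px(fn,P):
    d,M,f=cam(fn); q=np.linalg.inv(M)@np.append(P,1); s=np.array([q[0],-q[1]])/-q[2]; s=s*(1+d['k1']*(s@s)); return s*f+[d['cx'],d['cy']]
E
python3 - <<'E'
from h import *
a=save('scene','s0')['color'];b=save('top','t0')['color']
save('wrist','w0')
cv2.imwrite('pics/t0b.png',cv2.resize(b,(800,600),interpolation=cv2.INTER_CUBIC))
print(bot.get_obs())
for n in('s0','t0','w0'): d,M,f=cam(n);print(n,M.round(2).tolist(),f)
E
```

```text
{'time': 0.15, 'joint_positions': array([ 9.91010849e-01,  3.42577136e-01,  1.52477906e+00,  1.97488479e-05,
        1.27538373e+00, -1.45996948e-01]), 'dq': array([ 0.00114199, -0.00164384, -0.00166509,  0.00110334, -0.00097381,
       -0.00069641]), 'tau': array([ 1.13347854e-03, -4.31469440e+01, -2.44353873e+01,  7.16853747e-02,
        5.38551807e-02, -1.30378921e-04]), 'tool_pos': array([220.47522199, 476.14098762, 226.20356883]), 'tcp_rot': array([-3.14046033e+00, -1.85589992e-04,  2.70779826e+00]), 'contact_force': array([-0.14033477,  0.44486047, -0.51530493]), 'moment': array([-0.00070985, -0.00307748,  0.04617404]), 'finger_force': 0.0, 'grip_width': 91.54161531838987}
s0 [[-0.44, 0.54, -0.71, -171.19], [-0.9, -0.27, 0.35, 452.14], [-0.0, 0.8, 0.61, 604.68], [0.0, 0.0, 0.0, 1.0]] 430.82615309681825
t0 [[-0.03, 1.0, -0.03, 543.88], [-1.0, -0.03, 0.03, 99.85], [0.03, 0.03, 1.0, 904.34], [0.0, 0.0, 0.0, 1.0]] 367.6442953633897
w0 [[0.42, -0.86, -0.28, 144.67], [0.91, 0.4, 0.13, 511.24], [-0.0, -0.31, 0.95, 385.08], [0.0, 0.0, 0.0, 1.0]] 277.1950311614359
```

View pics/t0b.png

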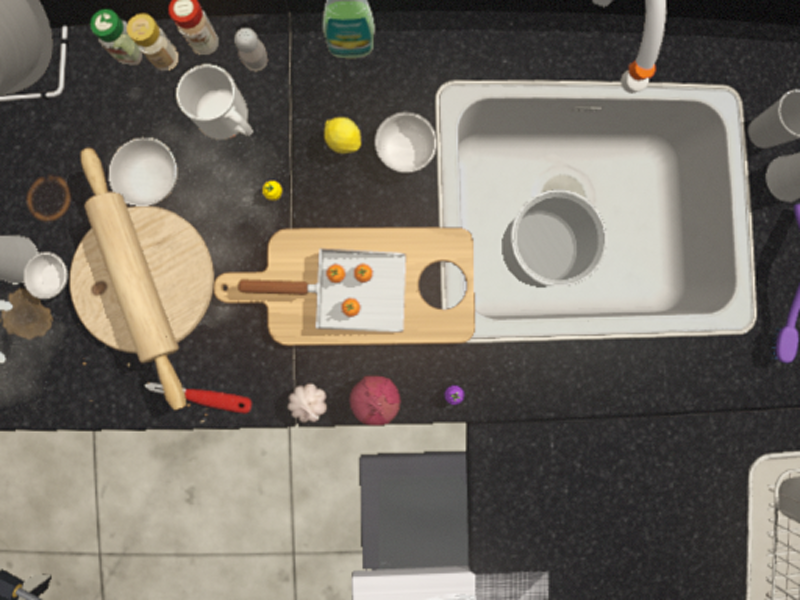

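View pics/s0.png

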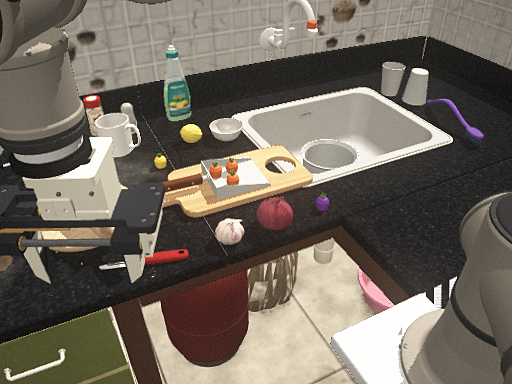

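The top view shows: board from (268,230) to (474,345), handle tongue (215–268,287), hole (442,285). The scoop tray spans (317,250)–(405,332) with its handle at (240–307,287). The pot is at (557,240). The orange tops sit at (336,272), (363,272) and (350,307). The look-alikes are yellow (272,190) and purple (455,395), and I'll leave both alone.

Run:
```python
from h import *
def t(n,u,v,z): print(n,px2w('t0',u*.64,v*.64,z).round(0)[:2])
t('hole',442.5,285,20);t('tipend',216,288,20);t('brdTL',268,230,20);t('brdBL',268,343,20);t('brdTR',474,228,20);t('brdBR',474,345,20)
t('sc handle far',239,287,55);t('sc handle near',307,288,55);t('tray lipT',405,254,26);t('lipB',403,332,26);t('backT',319,250,50);t('backB',317,329,50)
t('pot L',512,240,-50);t('pot R',604,240,-50);t('pot T',557,192,-50);t('pot B',557,286,-50)
t('sink edge T',459,110,4);t('edge B',474,318,4);t('onion',375,400,40);t('garlic',307,402,30);t('pin',178,345,40);t('round',214,280,20);t('purple',455,395,10);t('front',330,425,0)
t('bowl',405,142,40);t('tap',652,20,200);t('c',336,272,40);t('c',363,272,40);t('c',350,307,40);t('yellow',272,190,15);t('peelerR',250,405,10)
a=cv2.imread('pics/t0.png')[130:240,120:320];cv2.imwrite('pics/c1.png',cv2.resize(a,(800,440),interpolation=cv2.INTER_CUBIC))
```

```text
hole [609.   5.]
tipend [614. 356.]
brdTL [702. 273.]
brdBL [527. 276.]
brdTR [697. -47.]
brdBR [515. -41.]
sc handle far [612. 311.]
sc handle near [607. 210.]
tray lipT [658.  62.]
lipB [538.  69.]
backT [664. 191.]
backB [546. 197.]
pot L [ 687. -123.]
pot R [ 685. -283.]
pot T [ 769. -204.]
pot B [ 608. -197.]
sink edge T [893. -33.]
edge B [557. -45.]
onion [438. 114.]
garlic [436. 217.]
pin [528. 410.]
round [626. 359.]
purple [438. -10.]
front [395. 186.]
bowl [829.  58.]
tap [ 944. -270.]
c [631. 168.]
c [630. 127.]
c [578. 148.]
yellow [766. 267.]
peelerR [431. 309.]
```

View pics/c1.png

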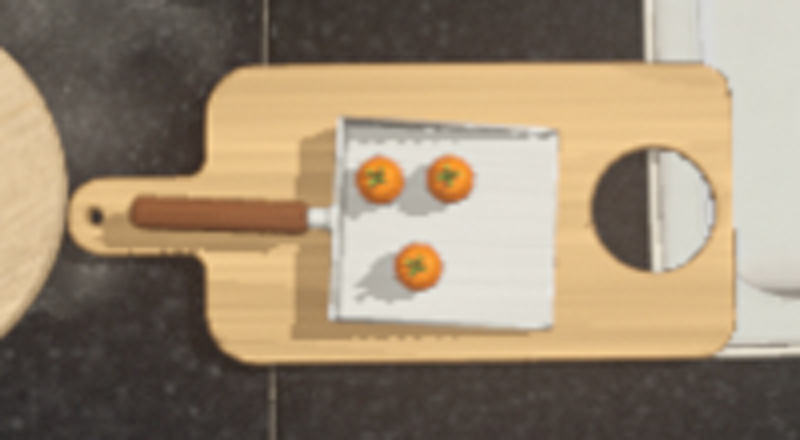

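The tray, handle and three orange tops are confirmed. The scoop origin is about (602,130) with yaw about -0.05, and the board about (611,115). I'm adding a helper that works out rows to a target pose, then starting the approach.

```bash
cat > plan.py <<'E'
# usage: plan.py x y z yaw tilt n   (tilt about world x)
import sys; from h import *
from scipy.spatial.transform import Slerp
x,y,z,yaw,tilt,n=map(float,sys.argv[1:7]);n=int(n)
o=bot.get_obs();p=np.array(o['tool_pos']);A=R.from_euler('xyz',o['tcp_rot'])
B=R.from_rotvec([tilt,0,0])*R.from_euler('xyz',[np.pi,0,yaw])
S=Slerp([0,1],R.concatenate([A,B]));d=(np.array([x,y,z])-p)/n/1000
w=(A.inv()*B).as_rotvec()/n
print('turn/row',w.round(3))
for i in range(n): print((S(i/n).inv().apply(d)).round(4).tolist())
E
python3 plan.py 607 238 130 1.52 0 10
```

```text
turn/row [-0.     0.     0.119]
[-0.0451, -0.0054, 0.0096]
[-0.0454, 0.0, 0.0096]
[-0.0451, 0.0054, 0.0096]
[-0.0441, 0.0107, 0.0096]
[-0.0425, 0.0159, 0.0096]
[-0.0404, 0.0208, 0.0096]
[-0.0376, 0.0254, 0.0096]
[-0.0343, 0.0297, 0.0096]
[-0.0306, 0.0336, 0.0096]
[-0.0264, 0.0369, 0.0096]
```

```bash
python3 -m crank '[[-0.045,-0.005,0.0096,0,0,0.119],[-0.045,0,0.0096,0,0,0.119],[-0.045,0.005,0.0096,0,0,0.119],[-0.044,0.011,0.0096,0,0,0.119],[-0.0425,0.016,0.0096,0,0,0.119]]' 100
python3 -m crank '[[-0.04,0.021,0.0096,0,0,0.119],[-0.0376,0.0254,0.0096,0,0,0.119],[-0.034,0.03,0.0096,0,0,0.119],[-0.0306,0.0336,0.0096,0,0,0.119],[-0.0264,0.037,0.0096,0,0,0.119]]'
python3 -m crank '[[0,0,0,0,0,0],[0,0,0,0,0,0]]'
python3 - <<'E'
from h import *
a=save('wrist','w1')['color'];print(bot.get_obs()['joint_positions'].round(2))
E
python3 plan.py 607 238 26 1.52 0 5
```

```text
time: 0.78
tool_pos: [414.5, 357.0, 178.2]
tcp_rot: [-3.141, -0.0, 2.109]
contact_force: [0.7, 1.4, 0.6]
grip_width: 91.7
finger_force: 0.0
time: 1.4
tool_pos: [607.8, 238.5, 130.0]
tcp_rot: [-3.141, 0.0, 1.514]
contact_force: [0.6, 0.7, 0.8]
grip_width: 91.8
finger_force: 0.0
time: 1.65
tool_pos: [606.3, 239.5, 130.2]
tcp_rot: [-3.14, -0.0, 1.518]
contact_force: [-0.8, -0.1, 0.6]
grip_width: 91.2
finger_force: 0.0
[0.26 0.65 1.27 0.   1.22 0.31]
turn/row [-0. -0. -0.]
[-0.0004, 0.0002, 0.0209]
[-0.0004, 0.0002, 0.0209]
[-0.0004, 0.0002, 0.0209]
[-0.0004, 0.0002, 0.0209]
[-0.0004, 0.0002, 0.0209]
```

View pics/w1.png

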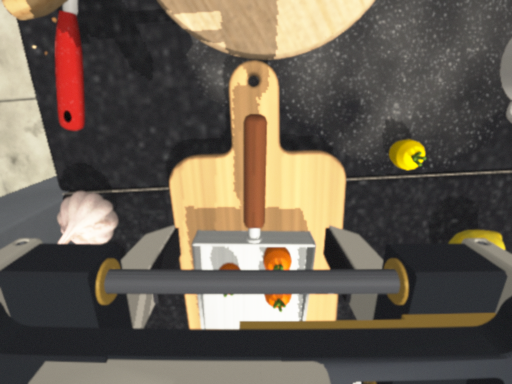

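The wrist view shows the scoop handle from (255,118) to (254,228), centred between the fingers. The tray is below it, and the board's handle tip is at (254,65), close to the round board at (260,55).

```bash
python3 - <<'E'
from h import *
for n,u,v,z in(('far',255,116,53),('near',254,228,53),('tip',254,63,20),('bL',228,150,20),('bR',281,150,20),('roundedge',258,57,20)): print(n,px2w('w1',u,v,z).round(0))
E
python3 -m crank '[[0,0,0.0215,0,0,0],[0,0,0.0215,0,0,0],[0,0,0.0215,0,0,0],[0,0,0.0215,0,0,0],[0,0,0.0165,0,0,0]]'
python3 -m crank '[[0,0,0,0,0,0],[0,0,0,0,0,0]]'
```

```text
far [613. 312.  53.]
near [607. 211.  53.]
tip [614. 357.  20.]
bL [585. 280.  20.]
bR [637. 278.  20.]
roundedge [618. 362.  20.]
time: 2.33
tool_pos: [605.9, 240.4, 27.9]
tcp_rot: [-3.141, -0.0, 1.52]
contact_force: [-0.4, 0.1, 0.9]
grip_width: 91.8
finger_force: 0.0
time: 2.58
tool_pos: [607.3, 239.9, 29.2]
tcp_rot: [3.14, -0.001, 1.518]
contact_force: [0.2, 0.2, 0.4]
grip_width: 91.6
finger_force: 0.0
```

```bash
python3 -m crank '[[0,0,0.002,0,0,0],[0,0,0,0,0,0],[0,0,0,0,0,0],[0,0,0,0,0,0],[0,0,0,0,0,0]]' 0
python3 -m crank '[[0,0,0,0,0,0],[0,0,0,0,0,0],[0,0,0,0,0,0]]'
python3 -m crank '[[0,0,-0.01,0,0,0],[0,0,-0.025,0,0,0],[0,0,-0.03,0,0,0],[0,0,-0.03,0,0,0],[0,0,-0.03,0,0,0]]'
python3 plan.py 655 -60 160 1.571 0 8
python3 - <<'E'
from h import *
a=save('scene','s1')['color'];cv2.imwrite('pics/s1c.png',cv2.resize(a[80:280,100:400],(750,500)))
E
```

```text
time: 3.2
tool_pos: [606.9, 239.4, 26.3]
tcp_rot: [3.142, -0.0, 1.518]
contact_force: [0.6, -0.5, -0.2]
grip_width: 46.6
finger_force: 0.0
time: 3.58
tool_pos: [606.9, 239.4, 26.2]
tcp_rot: [3.141, -0.0, 1.518]
contact_force: [0.6, -0.8, -0.4]
grip_width: 19.4
finger_force: 30.0
time: 4.2
tool_pos: [606.6, 239.4, 152.7]
tcp_rot: [-3.142, -0.0, 1.518]
contact_force: [0.6, 0.7, -1.6]
grip_width: 19.9
finger_force: 30.0
turn/row [-0.    -0.    -0.007]
[-0.0371, 0.008, -0.0009]
[-0.0371, 0.0078, -0.0009]
[-0.0372, 0.0075, -0.0009]
[-0.0372, 0.0073, -0.0009]
[-0.0373, 0.007, -0.0009]
[-0.0373, 0.0068, -0.0009]
[-0.0373, 0.0065, -0.0009]
[-0.0374, 0.0063, -0.0009]
```

View pics/s1c.png

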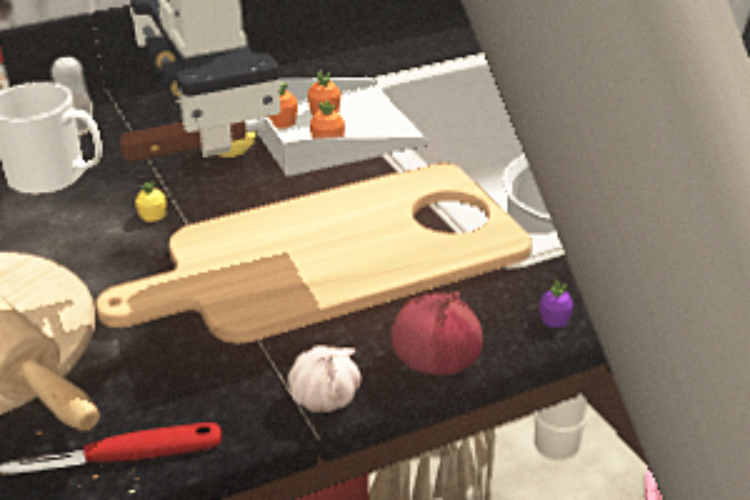

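```bash
python3 plan.py 680 -15 120 1.571 -0.1 10
```

```text
turn/row [ 0.    -0.01  -0.005]
[-0.0251, 0.0085, 0.0037]
[-0.0251, 0.0083, 0.004]
[-0.0251, 0.0082, 0.0043]
[-0.0251, 0.0081, 0.0045]
[-0.0251, 0.0079, 0.0048]
[-0.0251, 0.0078, 0.005]
[-0.0251, 0.0077, 0.0053]
[-0.0251, 0.0075, 0.0055]
[-0.025, 0.0074, 0.0058]
[-0.025, 0.0073, 0.006]
```

```bash
python3 -m crank '[[-0.012,0.004,0.0015,0,-0.02,-0.005],[-0.025,0.0085,0.004,0,-0.02,-0.005],[-0.030,0.0085,0.005,0,-0.02,-0.005],[-0.030,0.0085,0.0055,0,-0.02,-0.005],[-0.030,0.0085,0.0055,0,-0.02,-0.005]]'
python3 -m crank '[[-0.030,0.0085,0.0055,0,0,-0.005],[-0.03,0.0085,0.0055,0,0,-0.005],[-0.03,0.0085,0.0055,0,0,-0.005],[-0.02,0.008,0.0055,0,0,-0.005],[-0.012,0.006,0.0055,0,0,-0.005]]'
python3 -m crank '[[0,0,0,0,0,0]]'
python3 plan.py 680 -30 95 1.571 0.5 4
python3 - <<'E'
from h import *
a=save('scene','s2')['color'];save('top','t2');print(bot.get_obs()['joint_positions'].round(2))
b=cv2.imread('pics/t2.png')
cv2.imwrite('pics/v2.png',np.vstack([cv2.resize(a[60:230,130:450],(560,297)),cv2.resize(b[100:260,200:500],(560,299))]))
E
```

```text
time: 4.88
tool_pos: [639.0, 107.1, 133.2]
tcp_rot: [-3.136, 0.102, 1.543]
contact_force: [-1.0, 0.5, -2.2]
grip_width: 20.1
finger_force: 30.0
time: 5.5
tool_pos: [676.4, -16.6, 118.9]
tcp_rot: [-3.136, 0.1, 1.567]
contact_force: [0.5, -0.8, -2.1]
grip_width: 19.9
finger_force: 30.0
time: 5.62
tool_pos: [676.3, -15.6, 119.1]
tcp_rot: [-3.136, 0.1, 1.567]
contact_force: [0.5, 0.3, -0.7]
grip_width: 20.4
finger_force: 30.0
turn/row [-0.001  0.15  -0.001]
[-0.003, 0.001, 0.0064]
[-0.0039, 0.001, 0.0058]
[-0.0047, 0.0009, 0.0052]
[-0.0055, 0.0009, 0.0044]
[-0.09  0.71  1.2  -0.11  1.23 -0.05]
```

View pics/v2.png

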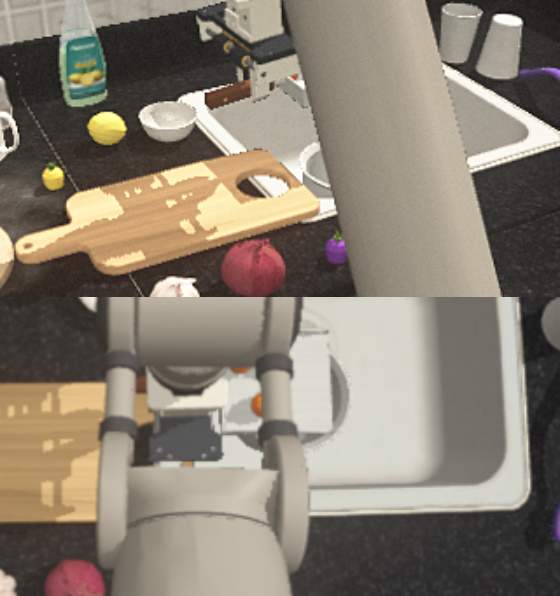

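The carrots are still in the tray and its lip is over the pot. Tipping now.

```bash
python3 -m crank '[[-0.003,0.001,0.0064,0,0.15,0],[-0.004,0.001,0.0058,0,0.15,0],[-0.0047,0.001,0.005,0,0.15,0],[-0.0055,0.001,0.0044,0,0.15,0]]'
python3 -m crank '[[0,0,0,0,0,0]]'
python3 plan.py 680 -112 138 1.571 1.15 5; python3 -c "
from h import *
print(bot.get_obs()['joint_positions'].round(2))"
```

```text
time: 6.22
tool_pos: [680.8, -28.4, 97.5]
tcp_rot: [-3.14, -0.504, 1.569]
contact_force: [-0.3, -0.2, -1.7]
grip_width: 19.7
finger_force: 30.0
time: 6.35
tool_pos: [679.5, -31.1, 94.4]
tcp_rot: [-3.133, -0.5, 1.561]
contact_force: [-0.5, 0.1, -2.3]
grip_width: 19.8
finger_force: 30.0
turn/row [-0.     0.13  -0.002]
[-0.01, 0.0001, -0.0154]
[-0.0079, 0.0001, -0.0166]
[-0.0057, 0.0001, -0.0175]
[-0.0034, 0.0001, -0.0181]
[-0.001, 0.0001, -0.0183]
[-0.37  0.82  1.16  0.47  1.38 -0.51]
```

```bash
python3 -m crank '[[-0.01,0,-0.0154,0,0.13,0],[-0.008,0,-0.0166,0,0.13,0],[-0.0057,0,-0.0175,0,0.13,0],[-0.0034,0,-0.018,0,0.13,0],[-0.001,0,-0.018,0,0.13,0]]'
python3 -m crank '[[0,0,0,0,0,0],[0,0,0,0,0,0],[0,0,0,0,0,0],[0,0,0,0,0,0]]'
python3 - <<'E'
from h import *
a=save('scene','s3')['color'];save('top','t3');c=save('wrist','w3')['color'];print(bot.get_obs()['joint_positions'].round(2))
b=cv2.imread('pics/t3.png')
cv2.imwrite('pics/v3.png',np.vstack([np.hstack([cv2.resize(a[60:230,130:450],(400,290)),cv2.resize(c,(400,290))]),cv2.resize(b[100:260,200:500],(800,300))]))
E
```

```text
time: 6.98
tool_pos: [680.8, -108.5, 141.2]
tcp_rot: [-3.132, -1.149, 1.562]
contact_force: [0.3, 0.2, -1.5]
grip_width: 19.8
finger_force: 30.0
time: 7.48
tool_pos: [680.5, -108.8, 140.9]
tcp_rot: [-3.135, -1.148, 1.563]
contact_force: [-0.4, -0.0, -2.7]
grip_width: 19.8
finger_force: 30.0
[-0.63  1.1   0.86  0.91  1.92 -0.64]
```

View pics/v3.png

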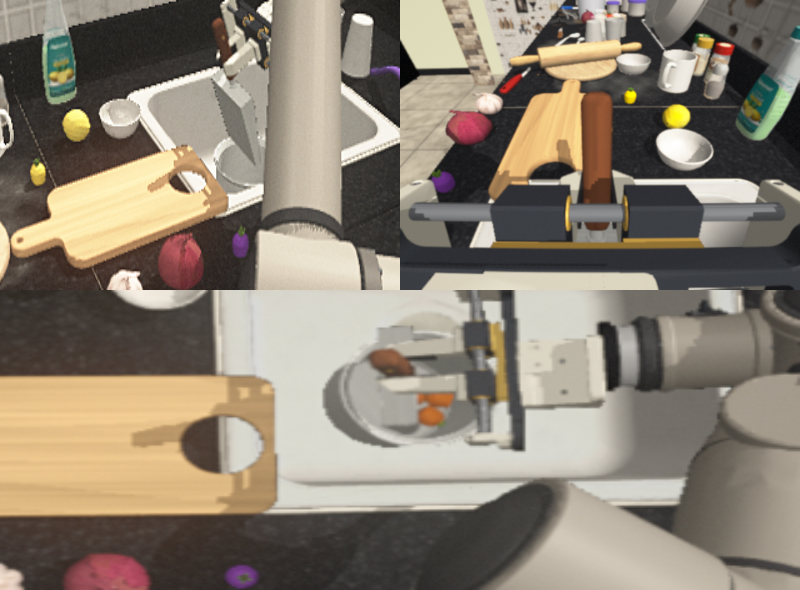

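In the top crop, orange tops lie in the pot around (430,405); I'll count them once the arm is clear. I'm levelling the scoop and moving towards the front strip.

```bash
python3 plan.py 600 -120 200 1.571 0 8
```

```text
turn/row [-0.    -0.144 -0.001]
[0.0062, -0.0101, -0.0043]
[0.0056, -0.0101, -0.0051]
[0.0048, -0.0101, -0.0059]
[0.0039, -0.0101, -0.0065]
[0.0029, -0.0101, -0.007]
[0.0019, -0.01, -0.0073]
[0.0009, -0.01, -0.0075]
[-0.0002, -0.01, -0.0076]
```

```bash
python3 -m crank '[[0.006,-0.01,-0.0043,0,-0.144,0],[0.0056,-0.01,-0.005,0,-0.144,0],[0.005,-0.01,-0.006,0,-0.144,0],[0.004,-0.01,-0.0065,0,-0.144,0],[0.003,-0.01,-0.007,0,-0.144,0]]'
python3 -m crank '[[0.002,-0.01,-0.0073,0,-0.144,0],[0.001,-0.01,-0.0075,0,-0.144,0],[0,-0.01,-0.0075,0,-0.144,0]]'
python3 plan.py 457 -152 60 1.571 0 6
```

```text
time: 8.25
tool_pos: [630.1, -116.7, 178.4]
tcp_rot: [-3.139, -0.425, 1.566]
contact_force: [0.2, 0.9, -2.0]
grip_width: 20.0
finger_force: 30.0
time: 8.62
tool_pos: [600.1, -119.7, 201.0]
tcp_rot: [-3.139, 0.006, 1.567]
contact_force: [0.4, 0.2, -2.3]
grip_width: 19.7
finger_force: 30.0
turn/row [-0.     0.001 -0.001]
[-0.0053, -0.0238, 0.0236]
[-0.0053, -0.0238, 0.0236]
[-0.0053, -0.0238, 0.0236]
[-0.0054, -0.0238, 0.0235]
[-0.0054, -0.0238, 0.0235]
[-0.0054, -0.0238, 0.0235]
```

```bash
python3 -m crank '[[-0.0053,-0.0238,0.0236,0,0,0],[-0.0053,-0.0238,0.0236,0,0,0],[-0.0053,-0.0238,0.0236,0,0,0],[-0.0053,-0.0238,0.0236,0,0,0],[-0.0053,-0.0238,0.0236,0,0,0]]'
python3 -m crank '[[-0.0053,-0.0238,0.0236,0,0,0],[0,0,0,0,0,0]]'
python3 - <<'E'
from h import *
a=save('scene','s4')['color'];save('top','t4')
b=cv2.imread('pics/t4.png')
cv2.imwrite('pics/v4.png',np.vstack([cv2.resize(a[60:260,200:500],(600,290)),cv2.resize(b[100:310,200:500],(430,301))[:,:].copy() if 0 else cv2.resize(b[100:300,200:500],(600,310))]))
E
```

```text
time: 9.25
tool_pos: [480.1, -146.0, 82.0]
tcp_rot: [-3.138, 0.002, 1.567]
contact_force: [-0.2, -0.3, -2.2]
grip_width: 20.1
finger_force: 30.0
time: 9.5
tool_pos: [454.7, -150.7, 57.8]
tcp_rot: [-3.134, -0.001, 1.566]
contact_force: [0.9, 0.6, -1.1]
grip_width: 19.8
finger_force: 30.0
```

View pics/v4.png

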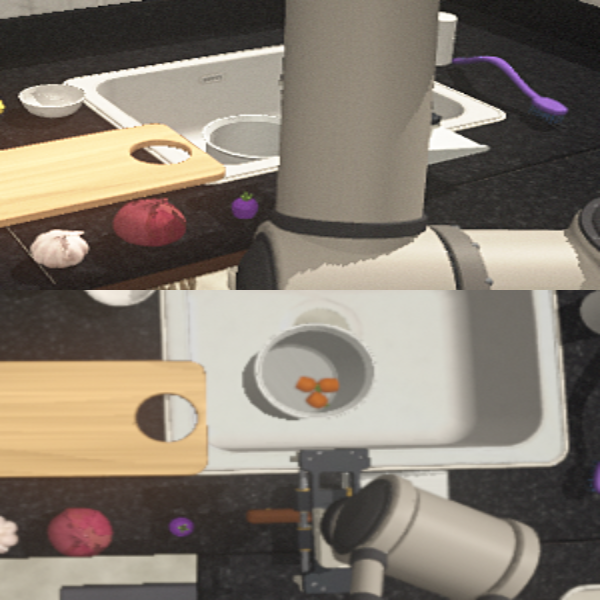

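All three tops are in the pot, seen at (305,383), (330,383) and (317,400). Setting the scoop down.

```bash
python3 - <<'E'
from h import *
def t(n,x,y,z): print(n,px2w('t4',200+x/2,100+(y-290)/1.55,z).round(0)[:2])
t('hend',247,517,85);t('hnear',297,516,85);t('traycorner',450,473,60)
for a in((256,372),(374,372),(315,322),(315,421)): t('pot',*a,-50)
t('rim out front',400,469,4);t('counter front',250,540,0)
E
python3 -m crank '[[0,0,0.015,0,0,0],[0,0,0.015,0,0,0],[0,0,0.01,0,0,0],[0,0,0.006,0,0,0],[0,0,0,0,0,0]]'
python3 -m crank '[[0,0,0.002,0,0,0],[0,0,0.001,0,0,0],[0,0,0,0,0,0]]'
```

```text
hend [458. -74.]
hnear [ 457. -131.]
traycorner [ 513. -328.]
pot [ 689. -123.]
pot [ 687. -284.]
pot [ 775. -207.]
pot [ 604. -199.]
rim out front [ 520. -290.]
counter front [412. -95.]
time: 10.22
tool_pos: [456.8, -151.3, 12.6]
tcp_rot: [-3.137, 0.001, 1.568]
contact_force: [-0.5, -1.4, -1.4]
grip_width: 19.7
finger_force: 30.0
time: 10.6
tool_pos: [456.9, -151.5, 10.0]
tcp_rot: [-3.138, 0.002, 1.568]
contact_force: [-0.5, -0.2, -1.4]
grip_width: 19.9
finger_force: 30.0
```

```bash
python3 -m crank '[[0,0.002,0.001,0,0,0],[0,0,0.001,0,0,0],[0,0,0.001,0,0,0],[0,0,0.0005,0,0,0],[0,0,0,0,0,0]]'
python3 -m crank '[[0,0,0.001,0,0,0],[0,0,0,0,0,0]]'
```

```text
time: 11.22
tool_pos: [458.8, -151.4, 6.4]
tcp_rot: [-3.138, 0.002, 1.568]
contact_force: [-0.4, 0.6, -0.7]
grip_width: 19.7
finger_force: 30.0
time: 11.48
tool_pos: [458.8, -151.3, 5.8]
tcp_rot: [-3.138, 0.002, 1.568]
contact_force: [-2.5, 1.7, 5.3]
grip_width: 19.8
finger_force: 30.0
```

```bash
python3 -m crank '[[0,0,-0.003,0,0,0],[0,-0.003,0,0,0,0],[0,-0.003,0,0,0,0],[0,0,0.0015,0,0,0],[0,0,0.001,0,0,0]]'
python3 -m crank '[[0,0,0.0005,0,0,0],[0,0,0,0,0,0]]'
python3 -m crank '[[0,0,0,0,0,0],[0,0,0,0,0,0],[0,0,0,0,0,0],[0,0,0,0,0,0]]' 60
python3 -m crank '[[0,0,-0.02,0,0,0],[0,0,-0.05,0,0,0],[0,0,-0.05,0,0,0],[0,0,-0.04,0,0,0]]'
python3 plan.py 614 200 180 1.548 0 8
```

```text
time: 12.1
tool_pos: [452.7, -151.3, 5.9]
tcp_rot: [-3.138, 0.002, 1.567]
contact_force: [-2.8, 1.9, 5.8]
grip_width: 19.8
finger_force: 30.0
time: 12.35
tool_pos: [452.7, -151.3, 5.8]
tcp_rot: [-3.138, 0.002, 1.568]
contact_force: [-2.3, 0.7, 6.6]
grip_width: 19.8
finger_force: 30.0
time: 12.85
tool_pos: [452.9, -151.4, 5.3]
tcp_rot: [-3.138, 0.002, 1.568]
contact_force: [0.2, 0.9, -0.1]
grip_width: 53.2
finger_force: 0.0
time: 13.35
tool_pos: [453.6, -151.2, 167.4]
tcp_rot: [-3.139, 0.002, 1.568]
contact_force: [1.3, -0.3, 0.4]
grip_width: 54.9
finger_force: 0.0
turn/row [-0.     0.     0.002]
[0.044, 0.0199, -0.0017]
[0.044, 0.0198, -0.0017]
[0.0441, 0.0197, -0.0017]
[0.0441, 0.0196, -0.0017]
[0.0442, 0.0195, -0.0016]
[0.0442, 0.0194, -0.0016]
[0.0442, 0.0193, -0.0016]
[0.0443, 0.0192, -0.0016]
```

```bash
python3 -m crank '[[0.046,0.016,0,0,0,0.002],[0.046,0.016,0,0,0,0.002],[0.046,0.016,0,0,0,0.002],[0.046,0.016,0,0,0,0.002],[0.046,0.016,0,0,0,0.002]]' 100
python3 -m crank '[[0.046,0.016,0,0,0,0.002],[0.046,0.016,0,0,0,0.002],[0.046,0.016,0,0,0,0.002],[0.046,0.0155,0,0,0,0.002],[0.045,0.0145,0,0,0,0.002]]'
python3 -m crank '[[0,0,0,0,0,0],[0,0,0,0,0,0]]'
python3 - <<'E'
from h import *
a=save('wrist','w5')['color'];b=save('top','t5')['color']
cv2.imwrite('pics/v5.png',np.vstack([cv2.resize(a,(533,400))[:290],cv2.resize(b[130:330,220:480],(533,310))]))
for z in (0,):
  for P in((614,312,20),(612,357,20),(590,290,20),(638,290,20)): print(P,w2px('w5',P).round(0)*533/512)
E
```

```text
time: 13.98
tool_pos: [535.4, 79.8, 164.6]
tcp_rot: [-3.138, 0.002, 1.558]
contact_force: [1.1, -0.5, 0.7]
grip_width: 91.2
finger_force: 0.0
time: 14.6
tool_pos: [617.2, 307.4, 163.6]
tcp_rot: [-3.138, 0.002, 1.548]
contact_force: [-0.0, -0.8, -0.2]
grip_width: 91.9
finger_force: 0.0
time: 14.85
tool_pos: [616.6, 305.5, 163.3]
tcp_rot: [-3.137, 0.003, 1.548]
contact_force: [-0.4, -1.0, -0.2]
grip_width: 92.1
finger_force: 0.0
(614, 312, 20) [260.25390625 181.13671875]
(612, 357, 20) [257.13085938 139.49609375]
(590, 290, 20) [238.39257812 200.91601562]
(638, 290, 20) [282.11523438 200.91601562]
```

View pics/v5.png

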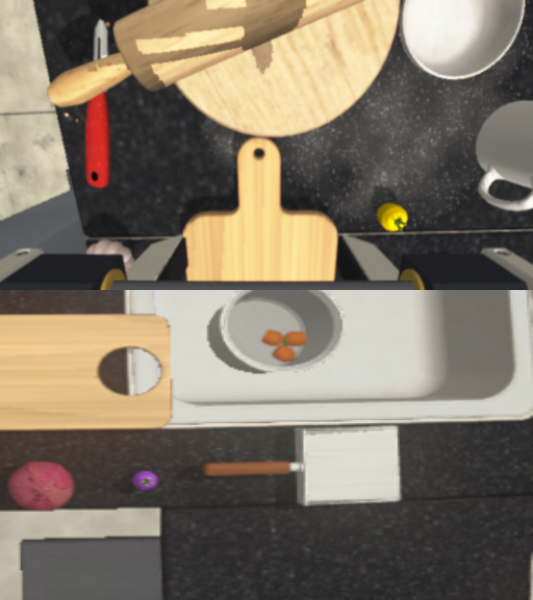

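The scoop is flat and empty at (205–400,465). The board tongue at (239–281,190) in the wrist view matches the prediction. Descending on it.

```bash
python3 -m crank '[[0.003,-0.0025,0.045,0,0,0],[0.002,0,0.045,0,0,0],[0,0,0.035,0,0,0],[0,0,0.02,0,0,0],[0,0,0.007,0,0,0]]'
python3 -m crank '[[0,0,0.003,0,0,0],[0,0,0,0,0,0],[0,0,0,0,0,0]]'
```

```text
time: 15.58
tool_pos: [614.0, 309.9, 11.4]
tcp_rot: [-3.137, 0.002, 1.547]
contact_force: [0.3, 0.1, 0.5]
grip_width: 91.9
finger_force: 0.0
time: 15.95
tool_pos: [614.6, 310.9, 10.1]
tcp_rot: [-3.14, 0.001, 1.548]
contact_force: [0.4, -0.9, 0.1]
grip_width: 92.0
finger_force: 0.0
```

```bash
python3 -m crank '[[0,0,0.003,0,0,0],[0,0,0.0025,0,0,0],[0,0,0.001,0,0,0],[0,0,0,0,0,0],[0,0,0,0,0,0]]'
python3 -m crank '[[0,0,0,0,0,0],[0,0,0,0,0,0],[0,0,0,0,0,0],[0,0,0,0,0,0],[0,0,0,0,0,0]]' 0
```

```text
time: 16.58
tool_pos: [614.0, 310.7, 2.5]
tcp_rot: [-3.138, 0.002, 1.548]
contact_force: [0.3, -0.2, -1.0]
grip_width: 91.7
finger_force: 0.0
time: 17.2
tool_pos: [613.7, 310.7, 2.4]
tcp_rot: [-3.137, 0.002, 1.548]
contact_force: [-2.6, 0.2, 1.9]
grip_width: 46.5
finger_force: 1.6
```

```bash
python3 -m crank '[[0,0,0,0,0,0]]'; python3 plan.py 669.6 102.5 2.4 1.628 0 12
python3 - <<'E'
from h import *
print('hole',px2w('t5',220+130*260/533,130+(371-290)/1.55,20).round(0), 'bowl',[px2w('t0',405*.64,171*.64,z).round(0).tolist() for z in(20,50)])
E
```

```text
time: 17.32
tool_pos: [613.7, 310.7, 2.4]
tcp_rot: [-3.137, 0.002, 1.548]
contact_force: [-1.5, 0.0, 0.3]
grip_width: 45.9
finger_force: 30.0
turn/row [-0.     0.    -0.007]
[-0.0172, 0.0051, 0.0]
[-0.0173, 0.0049, 0.0]
[-0.0173, 0.0048, 0.0]
[-0.0173, 0.0047, 0.0]
[-0.0174, 0.0046, 0.0]
[-0.0174, 0.0045, 0.0]
[-0.0174, 0.0044, 0.0]
[-0.0175, 0.0042, 0.0]
[-0.0175, 0.0041, 0.0]
[-0.0175, 0.004, 0.0]
[-0.0175, 0.0039, 0.0]
[-0.0176, 0.0038, 0.0]
hole [609.   5.  20.] bowl [[789.0, 58.0, 20.0], [781.0, 60.0, 50.0]]
```

```bash
python3 -m crank '[[-0.008,0.002,0,0,0,-0.003],[-0.017,0.005,0,0,0,-0.007],[-0.0173,0.0048,0,0,0,-0.007],[-0.0173,0.0047,0,0,0,-0.007],[-0.0173,0.0047,0,0,0,-0.007]]'
python3 -m crank '[[-0.0173,0.0045,0,0,0,-0.007],[-0.0173,0.0045,0,0,0,-0.007],[-0.0173,0.0045,0,0,0,-0.007],[-0.0173,0.0045,0,0,0,-0.007],[-0.0173,0.004,0,0,0,-0.007]]'
python3 -m crank '[[-0.0173,0.004,0,0,0,-0.007],[-0.015,0.004,0,0,0,-0.006],[-0.008,0.002,0,0,0,-0.003],[0,0,0,0,0,0]]'
python3 plan.py 669.6 102.5 2.4 1.628 0 1
python3 - <<'E'
from h import *
a=save('scene','s6')['color'];b=save('top','t6')['color']
cv2.imwrite('pics/v6.png',np.vstack([cv2.resize(a[60:260,150:450],(450,250)),cv2.resize(b[100:260,190:430],(500,333))[:,:450]]))
E
```

```text
time: 17.95
tool_pos: [634.6, 232.0, 2.4]
tcp_rot: [-3.138, 0.002, 1.578]
contact_force: [-1.8, 1.6, -0.5]
grip_width: 46.0
finger_force: 30.0
time: 18.58
tool_pos: [658.5, 146.5, 2.7]
tcp_rot: [-3.138, 0.002, 1.614]
contact_force: [-0.4, 3.6, 0.1]
grip_width: 45.7
finger_force: 30.0
time: 19.08
tool_pos: [670.6, 106.1, 2.7]
tcp_rot: [-3.138, 0.003, 1.629]
contact_force: [0.3, -3.2, 2.0]
grip_width: 45.7
finger_force: 30.0
turn/row [-0.003  0.003  0.001]
[-0.0035, -0.0013, 0.0004]
```

View pics/v6.png

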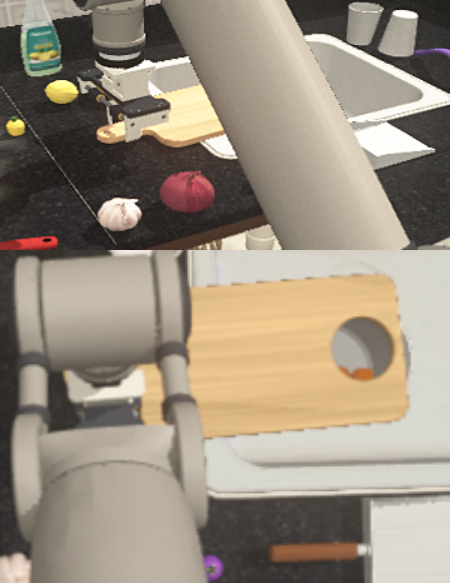

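The hole shows at (362,348) in the top crop, over the pot with orange visible through it. I'm computing the residual offset.

Run:
```python
from h import *
def t(n,x,y,z): print(n,px2w('t6',190+x*.48,100+(y-250)*.48,z).round(1)[:2])
t('hole',362,348.5,20);t('cornT',393,274,20);t('cornB',409,419,20);t('edgeTL',195,287,20);t('edgeBL',205,437,20)
img=cv2.imread('pics/t6.png');g=cv2.cvtColor(img,cv2.COLOR_BGR2HSV)
m=cv2.inRange(g,(8,60,90),(25,255,255));m[:,:290]=0
cs,h=cv2.findContours(m,cv2.RETR_CCOMP,cv2.CHAIN_APPROX_NONE)
for c,hh in zip(cs,h[0]):
  if hh[3]>=0 and cv2.contourArea(c)>200: (e,s,_)=cv2.fitEllipse(c);print(e,s,px2w('t6',*e,20).round(1))
```

```text
hole [ 691.1 -197.3]
cornT [ 780.7 -240.1]
cornB [ 606.1 -251. ]
edgeTL [767.5  -0.9]
edgeBL [591.   -6.8]
(362.74945068359375, 146.09043884277344) (26.23526954650879, 30.24065399169922) [ 694.1 -194.9   20. ]
```

```bash
python3 -m crank '[[-0.003,-0.0015,0,0,0,0],[-0.003,-0.0015,0,0,0,0],[0,0,0,0,0,0],[0,0,0,0,0,0]]'
python3 - <<'E'
from h import *
a=save('scene','s7')['color'];b=save('top','t7')['color']
cv2.imwrite('pics/v7.png',np.vstack([cv2.resize(a[80:200,190:340],(400,320))[:,:],cv2.resize(b[110:200,300:420],(400,300))[:280]]))
E
```

```text
time: 19.68
tool_pos: [667.6, 102.1, 2.8]
tcp_rot: [-3.138, 0.001, 1.63]
contact_force: [-0.0, 4.4, 2.5]
grip_width: 45.6
finger_force: 30.0
```

View pics/v7.png

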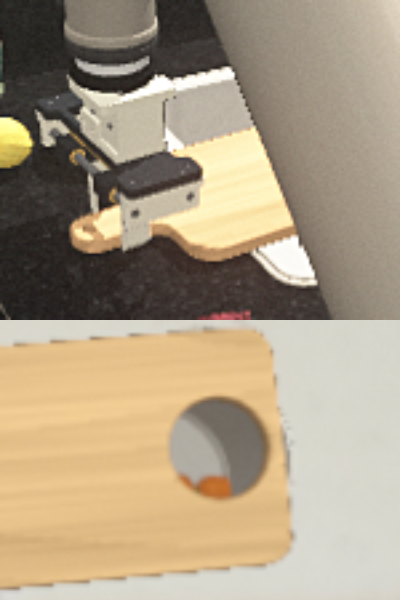

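The board lies level, held at the handle, with the hole at (219,448) over the pot. Final check, then hand in.

Run:
```python
from h import *
p=px2w('t7',365.7,148.4,20);print(p.round(1))
if np.hypot(p[0]-688,p[1]+203)<8: print(bot.close_job())
```

```text
[ 688.2 -202.1   20. ]
the job is handed in; nothing more can be done
None
```

The job is handed in: the three carrot tops are in the pot, and the empty scoop lies flat on the counter in front of the sink. The board's hole measured about 1 mm from the pot's centre, and the gripper is still holding the board level at the handle.

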